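# Hold a bare metal miniature over the priming tray with tongs

### The arm

A 6-joint arm with a two-finger parallel gripper is mounted at the origin on the work surface. World frame = base frame: x ahead of the robot, y to its left, z up, the work surface at z = 0. Lengths are in m, angles in rad, forces in N, time in s.
With the tool pointing down it reaches from about 0.25 to 0.725 m from the base axis. Payload 4 kg.
Tool frame: the origin (TCP) lies at the very end of the fingers, on their centre line; the grasp point (between the pads) lies 19 mm behind it; z points along the fingers, y is the line along which they close (so a half turn about z gives the same grasp; the last joint's range is limited). The gripper opens to 85 mm and grips with 20 to 120 N. Pads are 22 mm wide; open, the fingers measure 114 mm over their backs; the gripper's body (76 mm by 85 mm) begins 54 mm behind the grasp point. The pads swing forward as they close: fully open they stand 13 mm farther back than shut.
Start: joints at [1.267, 0.241, 0.005, 1.335, 0, 1.571], TCP at [0.15, 0.477, 0.231] pointing down, gripper open.
Joint ranges: [-2.72, 2.72], [-1.05, 1.87], [-1.09, 1.28], [-1.99, 2.15], [-1.42, 1.44], [-3.14, 3.14]. Speed limits (rad/s): [2.79, 2.79, 3.14, 3.14, 3.14, 3.14].

### API

Orientations are given as a unit quaternion [x, y, z, w].
In Python, from workcell import bot gives the robot as it stands.
- The arm moves only by the tool carry_out, never from a script. Its argument "increments" is one flat list of numbers, 5 for each row, row after row: the finger opening in cm, from 0 to 8.54, then the shift along the tool's x, y, z in cm, then the turn about the tool's z in rad. A call has exactly 5 rows; each row shifts and turns the commanded pose from where the row before left it, along the tool's axes as they then stand; what a row does not reach is not made up. A row lasts 1/8 s, in which the tool goes at most 62.5 mm and 10.7 degrees, less where a joint would pass 70% of its speed; a pose out of reach is approached as far as the arm can. A call with a gripper value outside its range is refused whole. The fingers move at their own pace and stop on an object; the grip force is fixed at half the most. Time passes only in rows, so rows that do not move let the fingers close, or fill a call up. It gives the time, the measured TCP pose, the force, the opening and the grip force at its end, in the units of the state.
- bot.get_obs(): the state, without advancing time (a new reading comes with each control period).
- bot.camera(name): name is "side" or "top" or "wrist"; returns a dict with "pixels" (420x560x3 uint8, blue, green, red), "range_z" (420x560 float32, m along the optical axis (not along the pixel's ray), 0 where there is no reading), "mtx" (3x3 intrinsics, pixels), "eye" and "attitude" of the camera in the world. Camera axes: x right, y down, z forward; pixel columns grow to the right and rows downward; lengths in m; the calibration is good to about 2 mm. A picture is of the moment at which its call begins.
- bot.job_done(): hands the job in; it is judged then, once.
Trained networks look in a picture, given as the dict that the camera call returned (one of the last four; its "shot" number tells which), for a name from the list of things; names that differ only in an ending like _2 or _b are one class to them, and where a whole thing is asked for, a point or a joint stands for the part that bears it (a point fixed in the world has none). Each returns a list of dicts, best first, with "p" (0 to 1); they miss things now and then, are a little off and sometimes report something else, mostly with a low value. They report only what shows in the picture. A call takes as long as a camera call. They do not tell look-alikes from the thing itself.
- bot.find_in(picture, name): "xyz" ([x, y, z] in m, in the coordinates of the camera as it stood for that picture, good to about 4 mm: the middle of the surface that is visible of it).
- bot.regions_of(picture, name): "mask" (420x560 bool, what is visible of it).
- bot.place_of(picture, name): "xyz" ([x, y, z] in m, in the coordinates of the camera as it stood for that picture, good to about 4 mm: a listed point, or the origin of a listed thing).
The state is a dict: "clock": time; "joint_pos": joint angles; "joint_vel": joint speeds; "tau": joint torques, N m; "eef_pos": TCP position; "tool_rot": TCP orientation; "ft_force": force on the tool from outside, world axes, zero at the start; "ft_torque": the same for the moment, N m; "grip_width": finger opening in m; "grasp_force": force on a finger pad.
Only numpy, scipy, OpenCV 4.12 (cv2) and the standard library are available. Lean on these libraries where they do the work, as an engineer would, in place of code of your own. Each camera call takes 0.05 s, during which the arm holds its last target. There are 200 camera calls.

### The job

Take up the sprung tongs by their blue grip pads, close their white jaws on the coat of the bare metal figure standing on the wooden strip, and lift it. Carry it over the round white priming tray and finish while still holding it there: upright, over the middle of the tray and about 12 cm above it, held only by the tongs. Never let the gripper itself touch the figure, and leave the two painted figures and the paint bottle standing where they are.

Things in the scene. Friction and masses are not known exactly. Their poses are not given: they have to be found in the camera images.
- tongs: Sprung tongs, 190 mm long, 24 mm tall, 90 g, lying on edge on the mat: the two steel arms open and close in the horizontal plane, geared to stay symmetric about own x. Origin: hinge axis in the blue rear block, on the underside (at the mat's top, 3 mm above the table, at the start). x points from hinge to jaws, y to the left arm, z up.
- tongs_grip (a point): Midway between the blue grip pads (44 mm long, on the arms' outsides), 95 mm ahead of the hinge, 12 mm above the underside; grip here from above, closing along the tongs' y. Over the pads: 53 mm sprung open, about 31 mm with the figure clamped, 21 mm shut. The spring resists with 6 to 8 N: squeezed to 47 mm at 20 N the tongs can be carried open; 30 N clamps the figure.
- tongs_jaws (a point): Midway between the white jaw pads (24 mm long, 24 mm tall, inside the arms' tips), 170 mm ahead of the hinge and 75 mm ahead of tongs_grip along the tongs' x, 12 mm above the underside. Sprung open: 59 mm between the jaws, 75 mm over the tips.
- tongs_left (a joint): Closing angle of the left arm (rad): 0 fully open, 0.12 parallel arms (closed on an 18 mm thing), 0.17 jaws shut on nothing. The right arm mirrors it.
- bare_figure: The bare silver metal miniature, about 62 mm tall, 30 to 65 g, standing free on the wooden strip. Origin: centre of its underside, z up. A round base 30 mm in diameter and 5 mm thick; above it a straight round coat 18 mm in diameter up to 42 mm; shoulders, hands and head above. The arms at the shoulders start at 36 mm.
- figure_mid (a point): Point on the figure's axis 22 mm above its underside, the middle of the part of the coat to clamp.
- red_figure: Painted miniature in a red coat with shield and spear, same sizes, standing on the strip about 100 mm from its neighbour: a bystander. Origin: centre of its underside, z up.
- blue_figure: Painted miniature in a blue coat with shield and spear, same sizes, on the strip: a bystander. Origin: centre of its underside, z up.
- strip: Fixed plywood strip 50 x 290 x 6 mm on the mat (top at 9 mm above the table), long side along its own y; three standing places 100 mm apart. Origin: centre of its underside.
- tray: Fixed round white priming tray, 130 mm across at the rim, 12 mm tall, floor 3 mm thick. Origin: centre of its underside, on the mat (3 mm above the table).
- paint_bottle: Paint dropper bottle with green body and black cap, 25 mm in diameter, 80 mm tall, standing on the mat beyond the strip and tray: a bystander. Origin: centre of its underside, z up.
Things that resemble listed ones, but are neither listed nor needed, are in the scene too. Of the things that look like the tray, the larger one is meant.

How it is judged:
On the way:
1. the figure is clamped in the tongs' jaws, the tongs are held by the gripper, and the figure is lifted clear of the strip (contact force between tongs and bare_figure above 0.5 N and contact force between the fingers and tongs above 0.5 N and height (world z) of bare_figure above 0.025 m and distance between figure_mid and tongs_jaws below 0.03 m), for 0.2 s.
At the end, for the whole second after the job is handed in: At the end the gripper holds the tongs and their jaws hold the bare figure: still, upright within 20 degrees, underside 80 to 220 mm above the table, within 40 mm of the tray's centre, not touched by the robot; bystanders stand within 15 mm of their places (height (world z) of bare_figure between 0.08 and 0.22 m and horizontal distance between bare_figure and tray below 0.04 m and angle between bare_figure's own z axis and vertical below 0.35 rad and distance between figure_mid and tongs_jaws below 0.03 m and contact force between tongs and bare_figure above 0.5 N and contact force between the fingers and tongs above 0.5 N and contact force between the arm and bare_figure below 0.1 N and linear speed of bare_figure below 0.03 m/s and angle between each of red_figure, blue_figure, paint_bottle's own z axis and vertical below 0.2 rad); the arm keeps its last pose, push and grip.
It fails at once if the gripper itself touches the bare figure (contact force between the fingers and bare_figure above 0.3 N).
It fails at once if a painted figure or the paint bottle is knocked over or pushed more than 15 mm (distance of any of red_figure, blue_figure, paint_bottle from where it was at the start of the episode above 0.015 m or angle between any of red_figure, blue_figure, paint_bottle's own z axis and vertical above 0.5 rad).
It also fails if it takes over 40 s, if anything falls off the work surface, if the arm or the gripper's body presses on something with over 40 N, if the wrist force passes 120 N, or if a joint passes its speed limit or range.

## Working session

There is one attempt and no reset: what is moved stays moved. The work goes in short steps, Python scripts to look and compute and a tool call to move; the robot and the scene stay as the last step left them, time stands still between calls to the robot, and variables do not carry over. Pictures are saved under pics/ and viewed, at most 10 in all, crops included, and the job is handed in when it is done.

Besides the shell and the picture viewer there is one more tool, called after "Call:" by a JSON object that holds its "method" and its "body", one argument or row to a line. carry_out: Moves the arm, as the interface text tells. Its arguments: {"type":"object","properties":{"increments":{"type":"array","items":{"type":"number"}}},"required":["increments"]}

```bash
mkdir -p pics; cat > h.py <<'E'
import numpy as np, cv2
from scipy.spatial.transform import Rotation as R
from workcell import bot
def Rm(a):
    a=np.array(a,float); return a if a.shape==(3,3) else R.from_quat(a).as_matrix()
def world(c,p): return Rm(c["attitude"])@np.array(p)+np.array(c["eye"])
def cloud(c,mask):
    v,u=np.nonzero(mask&(c["range_z"]>0)); z=c["range_z"][v,u]; K=c["mtx"]
    P=np.c_[(u-K[0,2])/K[0,0]*z,(v-K[1,2])/K[1,1]*z,z]
    return P@Rm(c["attitude"]).T+np.array(c["eye"])
E
python3 - <<'E'
from h import *
o=bot.get_obs(); print({k:np.round(v,3) for k,v in o.items()})
t=bot.camera("top"); s=bot.camera("side")
cv2.imwrite("pics/t0.png",t["pixels"]); cv2.imwrite("pics/s0.png",s["pixels"])
for n in ["tongs","tongs_grip","tongs_jaws","bare_figure","figure_mid","red_figure","blue_figure","strip","tray","paint_bottle"]:
  for nm,c in (("top",t),("side",s)):
    print(n,nm,[(round(d["p"],2),np.round(world(c,d["xyz"]),3).tolist()) for d in bot.place_of(c,n)[:3]])
E
```

```text
{'clock': np.float64(0.0), 'joint_pos': array([1.267, 0.241, 0.004, 1.335, 0.   , 1.571]), 'joint_vel': array([-0.   , -0.   ,  0.002, -0.   ,  0.   , -0.001]), 'tau': array([ 0.0000e+00, -3.7232e+01,  2.5241e+01,  1.7000e-02,  0.0000e+00,
       -0.0000e+00]), 'eef_pos': array([0.149, 0.476, 0.23 ]), 'tool_rot': array([ 0.151,  0.988, -0.001, -0.   ]), 'ft_force': array([-0.052, -0.267,  0.336]), 'ft_torque': array([-0.041, -0.001,  0.02 ]), 'grasp_force': np.float64(0.0), 'grip_width': np.float64(0.085)}
tongs top [(0.97, [0.396, -0.2, -0.002])]
tongs side [(0.69, [0.399, -0.201, 0.006])]
tongs_grip top [(0.78, [0.491, -0.19, 0.014]), (0.18, [0.614, 0.061, 0.006])]
tongs_grip side [(0.9, [0.497, -0.194, 0.018]), (0.71, [0.401, -0.202, 0.001])]
tongs_jaws top [(0.63, [0.567, -0.18, 0.015])]
tongs_jaws side [(0.88, [0.566, -0.183, 0.016])]
bare_figure top [(0.52, [0.617, 0.159, 0.007])]
bare_figure side [(0.61, [0.617, 0.157, 0.008])]
figure_mid top [(0.56, [0.609, 0.158, 0.033])]
figure_mid side [(0.56, [0.613, 0.156, 0.032])]
red_figure top [(0.61, [0.627, 0.256, 0.011])]
red_figure side [(0.61, [0.627, 0.255, 0.008])]
blue_figure top []
blue_figure side [(0.77, [0.615, 0.061, 0.007])]
strip top [(0.71, [0.618, 0.158, 0.005])]
strip side [(0.85, [0.621, 0.153, 0.002])]
tray top [(0.69, [0.199, -0.306, 0.0]), (0.56, [0.655, -0.157, 0.002])]
tray side [(0.91, [0.656, -0.159, 0.003]), (0.66, [0.195, -0.309, 0.002])]
paint_bottle top [(0.45, [0.762, 0.015, 0.005])]
paint_bottle side [(0.69, [0.614, 0.064, 0.008]), (0.48, [0.766, 0.013, 0.005])]
```

View pics/t0.png

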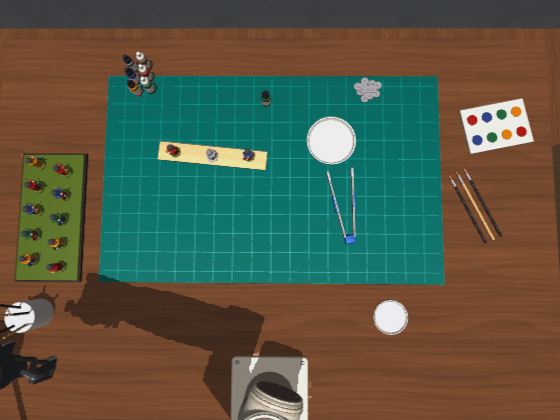

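View pics/s0.png

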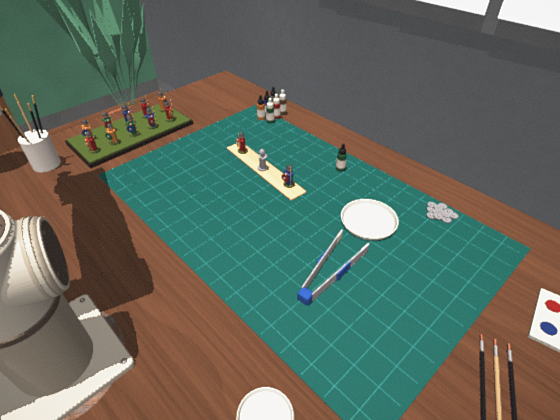

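The top view shows the larger tray at (330,140), the tongs with hinge (350,239) and tips (328,172)/(352,169), and the figures at (173,150) red, (211,155) bare, (248,156) blue. The side view agrees. The network's positions fit the given sizes (hinge to jaws 0.171 m, figures 0.1 m apart).

```bash
cat >> h.py <<'E'
def yaw_y(o):
    y=Rm(o["tool_rot"])[:,1]; return np.arctan2(y[1],y[0])
def plan(xyz,yaw,n):
    """n rows of [dx,dy,dz cm, turn] in tool axes, straight from the measured pose (tool down)"""
    o=bot.get_obs(); p=np.array(o["eef_pos"]); a=yaw_y(o)
    d=(np.array(xyz)-p)/n; t=-((yaw-a+np.pi)%(2*np.pi)-np.pi)/n
    print("from",np.round(p,4),round(a,3),"n",n)
    for i in range(n):
        y=np.array([np.cos(a),np.sin(a),0]); z=np.array([0,0,-1.]); x=np.cross(y,z)
        print(np.round([d@x*100,d@y*100,d@z*100],2).tolist(),round(t,3)); a-=t
E
python3 -c "
from h import *
plan([.490,-.190,.2],1.686,15)"
```

```text
from [0.1496 0.4771 0.2313] 1.267 n 15
[-3.5, -3.56, 0.21] -0.028
[-3.4, -3.66, 0.21] -0.028
[-3.29, -3.75, 0.21] -0.028
[-3.19, -3.84, 0.21] -0.028
[-3.08, -3.93, 0.21] -0.028
[-2.97, -4.02, 0.21] -0.028
[-2.85, -4.1, 0.21] -0.028
[-2.74, -4.18, 0.21] -0.028
[-2.62, -4.25, 0.21] -0.028
[-2.5, -4.32, 0.21] -0.028
[-2.38, -4.39, 0.21] -0.028
[-2.25, -4.46, 0.21] -0.028
[-2.13, -4.52, 0.21] -0.028
[-2.0, -4.57, 0.21] -0.028
[-1.87, -4.63, 0.21] -0.028
```

Call:
{"method": "carry_out", "body": {
  "increments": [8.5,-3.5,-3.6,0.2,-0.028,8.5,-3.4,-3.7,0.2,-0.028,8.5,-3.3,-3.8,0.2,-0.028,8.5,-3.2,-3.8,0.2,-0.028,8.5,-3.1,-3.9,0.2,-0.028]
}}

```text
clock: 1.72
eef_pos: [0.264, 0.2529, 0.2215]
tool_rot: [0.081, 0.997, 0.0, 0.0]
ft_force: [1.3, 1.5, -0.5]
grip_width: 0.0846
grasp_force: 0.0
```

Call:
{"method": "carry_out", "body": {
  "increments": [8.5,-3.0,-4.0,0.2,-0.028,8.5,-2.9,-4.1,0.2,-0.028,8.5,-2.7,-4.2,0.2,-0.028,8.5,-2.6,-4.3,0.2,-0.028,8.5,-2.5,-4.3,0.2,-0.028]
}}

```text
clock: 2.35
eef_pos: [0.3779, 0.0299, 0.2116]
tool_rot: [0.012, 1.0, 0.0, 0.001]
ft_force: [0.3, 0.3, 0.1]
grip_width: 0.085
grasp_force: 0.0
```

Call:
{"method": "carry_out", "body": {
  "increments": [8.5,-2.4,-4.4,0.2,-0.028,8.5,-2.3,-4.5,0.2,-0.028,8.5,-2.1,-4.5,0.2,-0.028,8.5,-2.0,-4.6,0.2,-0.028,8.5,-1.9,-4.6,0.2,-0.028]
}}

```text
clock: 2.98
eef_pos: [0.4922, -0.1928, 0.2013]
tool_rot: [-0.058, 0.998, 0.0, 0.0]
ft_force: [0.5, 0.5, 0.6]
grip_width: 0.0849
grasp_force: 0.0
```

```bash
python3 - <<'E'
from h import *
c=bot.camera("wrist"); cv2.imwrite("pics/w1.png",c["pixels"])
o=bot.get_obs(); print(np.round(o["eef_pos"],4),yaw_y(o),np.round(o["joint_pos"],2),np.round(o["ft_force"],2))
t=bot.camera("top"); s=bot.camera("side")
for nm,c in (("w",c),("t",t),("s",s)):
  for n in ["tongs","tongs_grip","tongs_jaws"]:
    print(nm,n,[(round(d["p"],2),np.round(world(c,d["xyz"]),3).tolist()) for d in bot.place_of(c,n)[:2]])
  for d in bot.regions_of(c,"tongs")[:1]:
    P=cloud(c,d["mask"]); P=P[(P[:,2]>.012)&(P[:,2]<.04)]
    print(nm,len(P),"top z",np.percentile(P[:,2],[50,95]))
    for a in np.arange(.39,.58,.03):
      q=P[abs(P[:,0]-a)<.006]
      if len(q): print("  x%.2f y %.3f..%.3f mid %.4f"%(a,q[:,1].min(),q[:,1].max(),(q[:,1].min()+q[:,1].max())/2))
E
```

```text
[ 0.4949 -0.198   0.2004] 1.6843388158886023 [-0.38  0.32  0.03  1.28 -0.   -0.49] [ 5.21 -4.2   0.77]
w tongs [(0.83, [0.395, -0.206, 0.006])]
w tongs_grip []
w tongs_jaws []
w 2257 top z [0.02716754 0.02848852]
  x0.39 y -0.218..-0.192 mid -0.2049
  x0.42 y -0.217..-0.185 mid -0.2007
  x0.45 y -0.216..-0.176 mid -0.1962
  x0.48 y -0.219..-0.166 mid -0.1927
  x0.51 y -0.216..-0.161 mid -0.1887
  x0.54 y -0.215..-0.153 mid -0.1836
  x0.57 y -0.214..-0.147 mid -0.1804
t tongs []
t tongs_grip [(0.59, [0.493, -0.191, 0.014]), (0.43, [0.766, 0.015, 0.003])]
t tongs_jaws [(0.68, [0.563, -0.18, 0.016])]
s tongs [(0.69, [0.4, -0.202, 0.005])]
s tongs_grip [(0.94, [0.496, -0.194, 0.013])]
s tongs_jaws [(0.79, [0.571, -0.182, 0.017])]
s 805 top z [0.02484939 0.02817547]
  x0.39 y -0.219..-0.194 mid -0.2063
  x0.42 y -0.217..-0.184 mid -0.2007
  x0.45 y -0.217..-0.176 mid -0.1967
  x0.48 y -0.220..-0.166 mid -0.1927
  x0.51 y -0.218..-0.161 mid -0.1893
  x0.54 y -0.215..-0.153 mid -0.1842
  x0.57 y -0.215..-0.146 mid -0.1805
```

The measured widths (53 mm over the pads, top at 27 mm) match the tongs. I take grip (0.490, -0.191) and axis at 0.135 rad.

```bash
python3 -c "
from h import *
plan([.490,-.191,.045],1.706,5)"
```

```text
from [ 0.4916 -0.1908  0.2015] 1.688 n 5
[0.03, 0.0, 3.13] -0.004
[0.03, 0.0, 3.13] -0.004
[0.03, 0.0, 3.13] -0.004
[0.03, 0.0, 3.13] -0.004
[0.03, 0.0, 3.13] -0.004
```

Call:
{"method": "carry_out", "body": {
  "increments": [8.5,0,0,3,-0.004,8.5,0.1,0,3,-0.004,8.5,0,0,3,-0.004,8.5,0.1,0,3,-0.004,8.5,0,0,3,-0.004]
}}

```text
clock: 4.35
eef_pos: [0.4896, -0.1914, 0.0505]
tool_rot: [-0.068, 0.998, -0.0, 0.0]
ft_force: [0.3, -0.7, -0.6]
grip_width: 0.0854
grasp_force: 0.0
```

Call:
{"method": "carry_out", "body": {
  "increments": [8.5,0,0,1.5,0,8.5,0,0,1,0,8.5,0,0,0.8,0,8.5,0,0,0,0,8.5,0,0,0,0]
}}

```text
clock: 4.97
eef_pos: [0.4902, -0.1916, 0.019]
tool_rot: [-0.068, 0.998, -0.0, 0.001]
ft_force: [-0.3, -0.3, 0.1]
grip_width: 0.0851
grasp_force: 0.0
```

Call:
{"method": "carry_out", "body": {
  "increments": [6.5,0,0,0,0,6.5,0,0,0.6,0,6.5,0,0,0.5,0,6.0,0,0,0.3,0,6.0,0,0,0,0]
}}

```text
clock: 5.6
eef_pos: [0.4892, -0.1912, 0.0038]
tool_rot: [-0.068, 0.998, 0.0, -0.0]
ft_force: [-1.5, 0.1, -0.2]
grip_width: 0.0598
grasp_force: 0.0
```

Call:
{"method": "carry_out", "body": {
  "increments": [5.6,0,0,0.2,0,5.2,0,0,0,0,4.8,0,0,0,0,4.7,0,0,0,0,4.7,0,0,0,0]
}}

```text
clock: 6.22
eef_pos: [0.4906, -0.1915, 0.0034]
tool_rot: [-0.068, 0.998, -0.0, 0.001]
ft_force: [-1.0, 1.3, 5.8]
grip_width: 0.0471
grasp_force: 8.3
```

Call:
{"method": "carry_out", "body": {
  "increments": [4.7,0,0,-0.5,0,4.7,0,0,-1,0,4.7,0,0,-2,0,4.7,0,0,-2,0,4.7,0,0,-1,0]
}}

```text
clock: 6.85
eef_pos: [0.4902, -0.1917, 0.0687]
tool_rot: [-0.068, 0.998, -0.0, 0.001]
ft_force: [-0.1, -0.6, -0.8]
grip_width: 0.0469
grasp_force: 6.4
```

```bash
cat > m.py <<'E'
from h import *
def tongs(show=None):
    s=bot.camera("side"); t=bot.camera("top"); w=bot.camera("wrist")
    o=bot.get_obs(); print(np.round(o["eef_pos"],4),round(yaw_y(o),3),o["grip_width"],np.round(o["ft_force"],1))
    if show: cv2.imwrite(f"pics/{show}.png",np.hstack([s["pixels"][100:400,150:550],w["pixels"][60:360,80:480]]))
    for nm,c in (("s",s),("t",t),("w",w)):
      for n in ["tongs","tongs_jaws","bare_figure","figure_mid"]:
        print(nm,n,[(round(d["p"],2),np.round(world(c,d["xyz"]),3).tolist()) for d in bot.place_of(c,n)[:2]])
    return s,t,w
E
python3 -c "
from m import *
tongs('a2')"
```

```text
[ 0.4898 -0.1915  0.0677] 1.707 0.04711163377433715 [-0.9  0.4 -0.3]
s tongs [(0.56, [0.398, -0.201, 0.066])]
s tongs_jaws [(0.63, [0.653, -0.16, 0.004]), (0.25, [0.394, -0.202, 0.064])]
s bare_figure [(0.7, [0.616, 0.156, 0.006])]
s figure_mid [(0.49, [0.614, 0.156, 0.034])]
t tongs []
t tongs_jaws [(0.44, [0.567, -0.183, 0.085])]
t bare_figure [(0.55, [0.613, 0.158, 0.012])]
t figure_mid [(0.61, [0.608, 0.156, 0.033])]
w tongs [(0.71, [0.396, -0.203, 0.068])]
w tongs_jaws [(0.17, [0.396, -0.201, 0.068])]
w bare_figure []
w figure_mid []
```

View pics/a2.png

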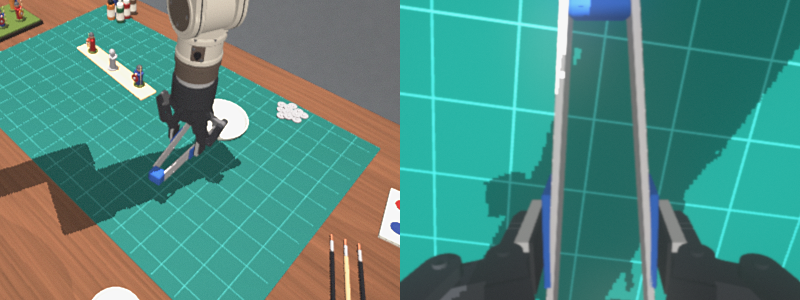

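The tongs hang level and open in the fingers (hinge at z≈0.067, jaws likewise). Now the figure's exact position.

```bash
python3 - <<'E'
from h import *
for cam in ("side","top"):
  c=bot.camera(cam)
  for n in ("bare_figure","strip"):
    r=bot.regions_of(c,n)[0]; P=cloud(c,r["mask"]); print(cam,n,r["p"],len(P))
    if n=="bare_figure":
      for lo,hi in ((.009,.015),(.015,.045),(.045,.06),(.06,.08)):
        q=P[(P[:,2]>lo)&(P[:,2]<hi)]
        if len(q): print(lo,len(q),np.round(q.min(0),3),np.round(q.max(0),3),np.round(q.mean(0),3))
    else:
      q=P[(P[:,2]>.006)&(P[:,2]<.012)][:,:2].astype(np.float32); print(cv2.minAreaRect(q))
  print(np.array(c["eye"]))
plan([.46,.164,.068],1.52,10)
E
```

```text
Traceback (most recent call last):
IndexError: list index out of range
```

```bash
python3 - <<'E'
from h import *
for cam in ("side","top"):
  c=bot.camera(cam)
  print(np.array(c["eye"]))
  for n in ("bare_figure","strip"):
   for r in bot.regions_of(c,n)[:1]:
    P=cloud(c,r["mask"]); print(cam,n,r["p"],len(P))
    if n=="bare_figure":
      for lo,hi in ((.009,.015),(.015,.045),(.045,.06),(.06,.08)):
        q=P[(P[:,2]>lo)&(P[:,2]<hi)]
        if len(q): print(lo,len(q),np.round(q.min(0),3),np.round(q.max(0),3),np.round(q.mean(0),3))
    else:
      q=P[(P[:,2]>.006)&(P[:,2]<.012)][:,:2].astype(np.float32); print(cv2.minAreaRect(q))
plan([.46,.164,.068],1.52,10)
E
```

```text
[ 0.06124673 -0.48436481  0.6373348 ]
side bare_figure 0.52 196
0.009 47 [0.597 0.143 0.009] [0.636 0.179 0.015] [0.612 0.154 0.013]
0.015 64 [0.602 0.145 0.015] [0.621 0.163 0.043] [0.609 0.152 0.029]
0.045 45 [0.6   0.144 0.046] [0.623 0.165 0.06 ] [0.611 0.153 0.051]
0.06 23 [0.603 0.148 0.061] [0.617 0.161 0.07 ] [0.61  0.155 0.066]
side strip 0.8 1018
((0.6162223219871521, 0.15650713443756104), (0.2899583876132965, 0.05247990041971207), 84.52428436279297)
[ 0.35104358 -0.03291461  1.17057561]
top bare_figure 0.32 11
0.06 2 [ 0.519 -0.161  0.072] [ 0.521 -0.16   0.073] [ 0.52  -0.161  0.072]
top strip 0.77 1619
((0.6154714822769165, 0.16057655215263367), (0.2893303632736206, 0.050615094602108), 84.45140075683594)
from [ 0.4896 -0.1914  0.0673] 1.707 n 10
[-0.19, 3.56, -0.01] 0.019
[-0.12, 3.56, -0.01] 0.019
[-0.06, 3.57, -0.01] 0.019
[0.01, 3.57, -0.01] 0.019
[0.08, 3.57, -0.01] 0.019
[0.14, 3.56, -0.01] 0.019
[0.21, 3.56, -0.01] 0.019
[0.28, 3.56, -0.01] 0.019
[0.34, 3.55, -0.01] 0.019
[0.41, 3.54, -0.01] 0.019
```

```bash
python3 -c "
from h import *
plan([.464,.169,.068],1.49,10)"
```

```text
from [ 0.4896 -0.1914  0.0673] 1.707 n 10
[-0.24, 3.61, -0.01] 0.022
[-0.16, 3.61, -0.01] 0.022
[-0.08, 3.61, -0.01] 0.022
[-0.0, 3.61, -0.01] 0.022
[0.08, 3.61, -0.01] 0.022
[0.16, 3.61, -0.01] 0.022
[0.23, 3.61, -0.01] 0.022
[0.31, 3.6, -0.01] 0.022
[0.39, 3.59, -0.01] 0.022
[0.47, 3.58, -0.01] 0.022
```

Call:
{"method": "carry_out", "body": {
  "increments": [4.7,2.6,2,0,0,4.7,-0.5,3.6,0,0.024,4.7,-0.45,3.6,0,0.024,4.7,-0.35,3.6,0,0.024,4.7,-0.3,3.6,0,0.024]
}}

```text
clock: 8.62
eef_pos: [0.4626, -0.0291, 0.0675]
tool_rot: [-0.02, 1.0, -0.0, 0.0]
ft_force: [0.3, -0.2, -0.3]
grip_width: 0.0473
grasp_force: 6.4
```

Call:
{"method": "carry_out", "body": {
  "increments": [4.7,-0.2,3.6,0,0.024,4.7,-0.1,3.6,0,0.024,4.7,0,3.6,0,0.024,4.7,0.05,3.6,0,0.024,4.7,0.15,3.6,0,0.024]
}}

```text
clock: 9.25
eef_pos: [0.4651, 0.1511, 0.0675]
tool_rot: [0.04, 0.999, 0.0, 0.0]
ft_force: [-0.0, -0.3, -0.8]
grip_width: 0.0472
grasp_force: 6.4
```

```bash
python3 -c "
from m import *
tongs()
plan([.464,.169,.020],1.49,5)"
```

```text
[0.4651 0.1513 0.0674] 1.494 0.047281189151970215 [ 0.2  0.1 -1. ]
s tongs [(0.79, [0.373, 0.158, 0.066])]
s tongs_jaws [(0.93, [0.544, 0.142, 0.083])]
s bare_figure [(0.54, [0.613, 0.156, 0.008])]
s figure_mid [(0.74, [0.613, 0.156, 0.03])]
t tongs [(0.64, [0.371, 0.164, 0.063])]
t tongs_jaws [(0.52, [0.542, 0.152, 0.08])]
t bare_figure [(0.6, [0.764, 0.015, 0.001]), (0.55, [0.611, 0.159, 0.007])]
t figure_mid [(0.59, [0.609, 0.158, 0.035])]
w tongs [(0.85, [0.367, 0.162, 0.069])]
w tongs_jaws []
w bare_figure []
w figure_mid []
from [0.4651 0.1496 0.0673] 1.49 n 5
[0.05, 0.38, 0.95] 0.0
[0.05, 0.38, 0.95] 0.0
[0.05, 0.38, 0.95] 0.0
[0.05, 0.38, 0.95] 0.0
[0.05, 0.38, 0.95] 0.0
```

Call:
{"method": "carry_out", "body": {
  "increments": [4.7,0,0.4,1,0,4.7,0,0.4,1,0,4.7,0,0.4,1,0,4.7,0,0.4,1,0,4.7,0,0.3,0.8,0]
}}

```text
clock: 10.62
eef_pos: [0.4662, 0.1691, 0.0183]
tool_rot: [0.04, 0.999, -0.0, -0.0]
ft_force: [-0.4, 0.2, -1.8]
grip_width: 0.0471
grasp_force: 6.4
```

```bash
python3 - <<'E'
from m import *
s,t,w=tongs('a3')
for nm,c in (("s",s),("t",t)):
  for d in bot.regions_of(c,"tongs")[:1]:
    P=cloud(c,d["mask"]); P=P[(P[:,2]>.01)&(P[:,2]<.055)]
    for a in np.arange(.36,.57,.03):
      q=P[abs(P[:,0]-a)<.006]
      if len(q): print(nm,"x%.2f y %.3f..%.3f mid %.4f ztop %.3f"%(a,q[:,1].min(),q[:,1].max(),(q[:,1].min()+q[:,1].max())/2,np.percentile(q[:,2],90)))
    print("x max",P[:,0].max())
E
```

```text
[0.4661 0.1689 0.0187] 1.491 0.04687894307139935 [-0.7  0.2 -1.3]
s tongs [(0.68, [0.373, 0.177, 0.016])]
s tongs_jaws [(0.8, [0.545, 0.162, 0.032])]
s bare_figure [(0.67, [0.616, 0.158, 0.005])]
s figure_mid [(0.43, [0.614, 0.155, 0.028])]
t tongs [(0.72, [0.372, 0.179, 0.012])]
t tongs_jaws [(0.71, [0.543, 0.162, 0.028])]
t bare_figure [(0.74, [0.373, 0.175, 0.015]), (0.59, [0.614, 0.154, 0.009])]
t figure_mid [(0.54, [0.608, 0.16, 0.032]), (0.19, [0.466, 0.171, 0.028])]
w tongs [(0.69, [0.369, 0.177, 0.023])]
w tongs_jaws []
w bare_figure []
w figure_mid []
s x0.36 y 0.162..0.185 mid 0.1734 ztop 0.041
s x0.39 y 0.158..0.191 mid 0.1745 ztop 0.040
s x0.42 y 0.153..0.191 mid 0.1721 ztop 0.040
s x0.45 y 0.143..0.192 mid 0.1675 ztop 0.041
s x0.48 y 0.142..0.192 mid 0.1671 ztop 0.040
s x0.51 y 0.138..0.143 mid 0.1407 ztop 0.043
s x0.54 y 0.134..0.189 mid 0.1613 ztop 0.043
x max 0.5562019213233084
t x0.39 y 0.162..0.163 mid 0.1626 ztop 0.038
t x0.42 y 0.157..0.160 mid 0.1585 ztop 0.041
t x0.45 y 0.150..0.155 mid 0.1528 ztop 0.044
t x0.51 y 0.143..0.147 mid 0.1447 ztop 0.044
t x0.54 y 0.138..0.192 mid 0.1651 ztop 0.043
x max 0.5488917486195212
```

View pics/a3.png

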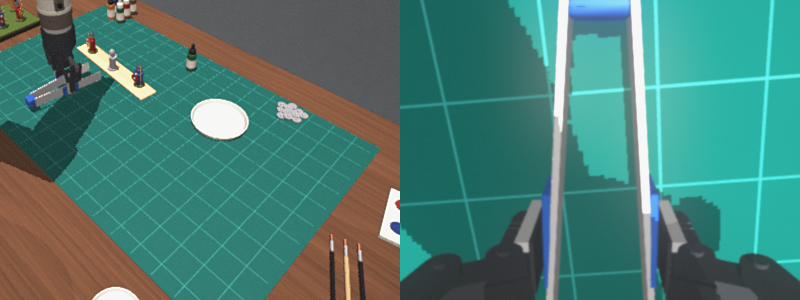

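The tongs point at the bare figure (crop pixel (112,60)) with the tips still short of the strip. The jaw point is about (0.543, 0.163) and level, so I advance about 71 mm.

Call:
{"method": "carry_out", "body": {
  "increments": [4.7,-1,0,-0.1,0,4.7,-2,0,0,0,4.7,-2,0,0,0,4.7,-1.4,0,0,0,4.7,-0.7,0,0,0]
}}

```text
clock: 12.1
eef_pos: [0.5382, 0.1631, 0.0202]
tool_rot: [0.04, 0.999, 0.0, 0.0]
ft_force: [-0.5, 0.3, -0.9]
grip_width: 0.0471
grasp_force: 6.4
```

```bash
python3 - <<'E'
from m import *
s,t,w=tongs()
cv2.imwrite("pics/a4.png",np.hstack([cv2.resize(s["pixels"][110:220,200:320],None,fx=3.3,fy=3.3),cv2.resize(t["pixels"][110:220,150:270],None,fx=3.3,fy=3.3)]))
E
```

```text
[0.5371 0.1631 0.0201] 1.491 0.04693788674552801 [ 0.6  0.4 -1. ]
s tongs [(0.92, [0.446, 0.173, 0.02])]
s tongs_jaws [(0.59, [0.614, 0.156, 0.034])]
s bare_figure [(0.47, [0.614, 0.158, 0.006])]
s figure_mid [(0.64, [0.543, 0.161, 0.032]), (0.42, [0.616, 0.155, 0.032])]
t tongs []
t tongs_jaws [(0.47, [0.615, 0.158, 0.032])]
t bare_figure [(0.61, [0.612, 0.158, 0.033]), (0.49, [0.611, 0.159, 0.013])]
t figure_mid [(0.42, [0.611, 0.156, 0.034])]
w tongs [(0.71, [0.442, 0.171, 0.021])]
w tongs_jaws []
w bare_figure []
w figure_mid []
```

View pics/a4.png

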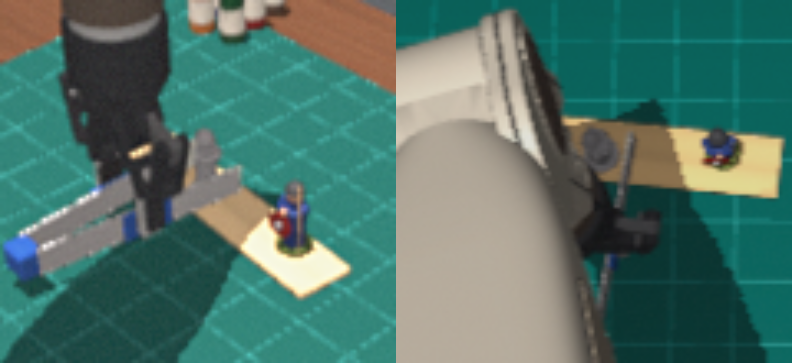

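The jaws straddle the figure (left half, at (205,150)) with room on both sides, so I close gradually.

Call:
{"method": "carry_out", "body": {
  "increments": [4.3,0,0,-0.1,0,3.9,0,0,0,0,3.6,0,0,-0.1,0,3.3,0,0,0,0,3.1,0,0,0,0]
}}

```text
clock: 13.48
eef_pos: [0.5374, 0.1633, 0.0224]
tool_rot: [0.04, 0.999, 0.0, 0.0]
ft_force: [0.3, 0.3, -0.6]
grip_width: 0.0316
grasp_force: 16.9
```

Call:
{"method": "carry_out", "body": {
  "increments": [2.9,0,0,0,0,2.6,0,0,0,0,2.2,0,0,0,0,2.0,0,0,0,0,2.0,0,0,0,0]
}}

```text
clock: 14.1
eef_pos: [0.5374, 0.1633, 0.0224]
tool_rot: [0.04, 0.999, 0.0, 0.0]
ft_force: [-0.6, -0.1, 1.0]
grip_width: 0.0295
grasp_force: 59.6
```

Clamped at 29.5 mm over the pads. Lifting.

Call:
{"method": "carry_out", "body": {
  "increments": [2.0,0,0,-0.5,0,2.0,0,0,-1,0,2.0,0,0,-1.5,0,2.0,0,0,-2,0,2.0,0,0,-1.5,0]
}}

```text
clock: 14.72
eef_pos: [0.538, 0.1633, 0.0892]
tool_rot: [0.04, 0.999, 0.0, 0.001]
ft_force: [0.2, 0.0, -2.0]
grip_width: 0.0298
grasp_force: 59.3
```

Call:
{"method": "carry_out", "body": {
  "increments": [2.0,0,0,-1.5,0,2.0,0,0,-1.5,0,2.0,0,0,-1.5,0,2.0,0,0,-1,0,2.0,0,0,0,0]
}}

```text
clock: 15.35
eef_pos: [0.5379, 0.1634, 0.1433]
tool_rot: [0.04, 0.999, 0.0, 0.001]
ft_force: [0.6, 0.2, -1.9]
grip_width: 0.0296
grasp_force: 59.3
```

```bash
python3 - <<'E'
from m import *
s,t,w=tongs()
cv2.imwrite("pics/a5.png",np.hstack([cv2.resize(s["pixels"][60:220,180:340],None,fx=2.5,fy=2.5),cv2.resize(t["pixels"][80:240,130:290],None,fx=2.5,fy=2.5)]))
E
```

```text
[0.5368 0.163  0.1416] 1.491 0.029820666474828828 [ 1.1  0.3 -1.5]
s tongs [(0.84, [0.445, 0.173, 0.141])]
s tongs_jaws [(0.67, [0.442, 0.17, 0.141]), (0.6, [0.616, 0.159, 0.151])]
s bare_figure [(0.6, [0.615, 0.16, 0.128])]
s figure_mid [(0.48, [0.613, 0.156, 0.151])]
t tongs []
t tongs_jaws [(0.42, [0.614, 0.158, 0.155])]
t bare_figure [(0.6, [0.612, 0.157, 0.129])]
t figure_mid [(0.43, [0.61, 0.155, 0.154]), (0.3, [0.657, -0.155, 0.002])]
w tongs [(0.97, [0.436, 0.171, 0.141])]
w tongs_jaws []
w bare_figure [(0.58, [0.614, 0.157, 0.122]), (0.35, [0.768, 0.019, 0.003])]
w figure_mid []
```

View pics/a5.png

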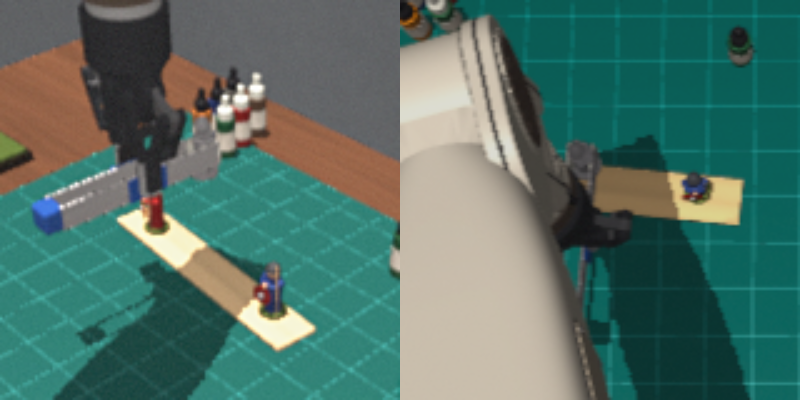

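The figure hangs in the jaws with its underside at about 0.128 m, and red and blue are standing in place. Carrying to the tray.

```bash
python3 -c "
from h import *
plan([.580,-.143,.143],1.371,15)"
```

```text
from [0.5373 0.1632 0.1423] 1.491 n 15
[-0.45, -2.01, -0.0] 0.008
[-0.46, -2.01, -0.0] 0.008
[-0.48, -2.0, -0.0] 0.008
[-0.49, -2.0, -0.0] 0.008
[-0.51, -2.0, -0.0] 0.008
[-0.53, -1.99, -0.0] 0.008
[-0.54, -1.99, -0.0] 0.008
[-0.56, -1.98, -0.0] 0.008
[-0.57, -1.98, -0.0] 0.008
[-0.59, -1.97, -0.0] 0.008
[-0.61, -1.97, -0.0] 0.008
[-0.62, -1.96, -0.0] 0.008
[-0.64, -1.96, -0.0] 0.008
[-0.65, -1.95, -0.0] 0.008
[-0.67, -1.95, -0.0] 0.008
```

Call:
{"method": "carry_out", "body": {
  "increments": [2.0,-0.2,-1,0,0.008,2.0,-0.5,-2,0,0.008,2.0,-0.5,-2,0,0.008,2.0,-0.5,-2,0,0.008,2.0,-0.5,-2,0,0.008]
}}

```text
clock: 16.73
eef_pos: [0.5506, 0.0695, 0.1423]
tool_rot: [0.061, 0.998, -0.0, 0.0]
ft_force: [-0.3, -0.3, -1.4]
grip_width: 0.0297
grasp_force: 59.3
```

Call:
{"method": "carry_out", "body": {
  "increments": [2.0,-0.5,-2,0,0.008,2.0,-0.5,-2,0,0.008,2.0,-0.6,-2,0,0.008,2.0,-0.6,-2,0,0.008,2.0,-0.6,-2,0,0.008]
}}

```text
clock: 17.35
eef_pos: [0.5649, -0.0328, 0.1423]
tool_rot: [0.08, 0.997, 0.0, 0.0]
ft_force: [-0.5, 0.1, -1.8]
grip_width: 0.0297
grasp_force: 59.3
```

Call:
{"method": "carry_out", "body": {
  "increments": [2.0,-0.6,-2,0,0.008,2.0,-0.6,-2,0,0.008,2.0,-0.6,-2,0,0.008,2.0,-0.7,-2,0,0.008,2.0,-0.7,-1.5,0,0.008]
}}

```text
clock: 17.98
eef_pos: [0.5798, -0.1321, 0.1423]
tool_rot: [0.1, 0.995, 0.0, 0.0]
ft_force: [0.6, 0.1, -1.4]
grip_width: 0.0298
grasp_force: 59.3
```

```bash
python3 -c "
from h import *
plan([.580,-.143,.144],1.371,3)"
```

```text
from [ 0.5798 -0.1321  0.1423] 1.37 n 3
[-0.08, -0.36, -0.06] -0.0
[-0.08, -0.36, -0.06] -0.0
[-0.08, -0.36, -0.06] -0.0
```

Call:
{"method": "carry_out", "body": {
  "increments": [2.0,0,-0.6,-0.1,0,2.0,-0.1,-0.5,0,0,2.0,0,0,0,0,2.0,0,0,0,0,2.0,0,0,0,0]
}}

```text
clock: 18.6
eef_pos: [0.5784, -0.141, 0.1433]
tool_rot: [0.099, 0.995, 0.0, -0.0]
ft_force: [0.3, 0.2, -2.3]
grip_width: 0.0299
grasp_force: 59.3
```

```bash
python3 - <<'E'
from m import *
s,t,w=tongs()
for nm,c in (("s",s),("t",t)):
  for n in ["tray","red_figure","blue_figure","paint_bottle"]:
    print(nm,n,[(round(d["p"],2),np.round(world(c,d["xyz"]),3).tolist()) for d in bot.place_of(c,n)[:2]])
cv2.imwrite("pics/a6.png",np.hstack([cv2.resize(s["pixels"][100:300,280:480],None,fx=2,fy=2),cv2.resize(t["pixels"][60:260,230:430],None,fx=2,fy=2)]))
E
```

```text
[ 0.5784 -0.1413  0.1434] 1.371 0.029677563994979055 [-0.1 -0.5 -1.4]
s tongs [(0.68, [0.488, -0.121, 0.141])]
s tongs_jaws [(0.78, [0.653, -0.159, 0.152])]
s bare_figure [(0.59, [0.656, -0.153, 0.123]), (0.48, [0.581, -0.143, 0.153])]
s figure_mid [(0.56, [0.653, -0.157, 0.153])]
t tongs []
t tongs_jaws []
t bare_figure [(0.18, [0.766, 0.013, 0.004])]
t figure_mid []
w tongs [(0.98, [0.483, -0.12, 0.144])]
w tongs_jaws []
w bare_figure [(0.71, [0.655, -0.155, 0.129])]
w figure_mid []
s tray [(0.73, [0.657, -0.159, 0.003]), (0.68, [0.197, -0.305, 0.002])]
s red_figure [(0.71, [0.627, 0.253, 0.008])]
s blue_figure [(0.78, [0.615, 0.062, 0.01])]
s paint_bottle []
t tray [(0.64, [0.656, -0.157, -0.001]), (0.56, [0.201, -0.308, 0.001])]
t red_figure [(0.7, [0.628, 0.26, 0.011])]
t blue_figure [(0.39, [0.612, 0.061, 0.01])]
t paint_bottle [(0.62, [0.764, 0.014, 0.004])]
```

View pics/a6.png

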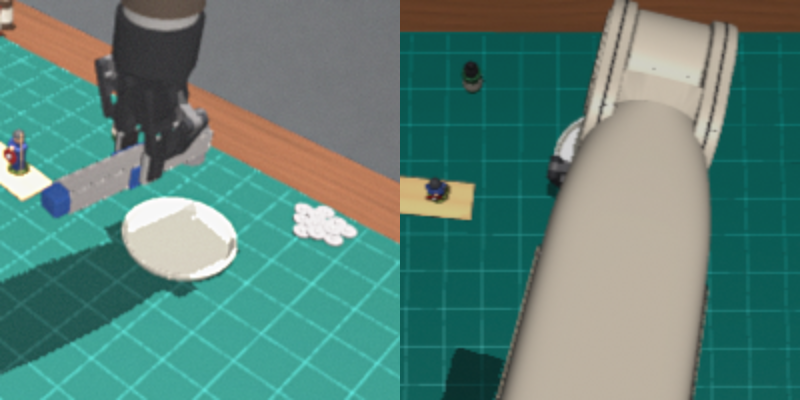

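The figure is in the jaws near (200,135) in the left half, at (0.655, -0.156) against the tray at (0.656, -0.158). Its underside is at about 0.126 m and the bystanders have not moved, so I hand in.

```bash
python3 -c "
from workcell import bot
print(bot.job_done())"
```

```text
the job is handed in; nothing more can be done
None
```

I handed the job in with the bare figure held only by the tongs, within a few mm of the tray's centre and about 12 cm above it; the bystanders were still in place, and the hand-in reported no verdict.

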